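# Stack conical spring washers on the arbor

## Robot

A 6-joint arm with a two-finger parallel gripper is mounted at the origin on the work surface; the furniture and walls round the work are solid. World frame = base frame: x ahead of the robot, y to its left, z up, the work surface at z = 0. Lengths are in mm, angles in rad, forces in N, time in s.
With the tool pointing down it reaches from about 300 to 875 mm from the base axis. Payload 4.2 kg.
Tool frame: the origin (TCP) lies on the centre line of the jaws, within the pads' length; the fingertips stand 22 mm ahead of it and the grasp point (between the pads) lies 3 mm ahead of it; z points along the fingers, y is the line along which they close (so a half turn about z gives the same grasp; the last joint's range is limited). The gripper opens to 85 mm and grips with 20 to 120 N. Pads are 22 mm wide; open, the fingers measure 114 mm over their backs; the gripper's body (76 mm by 85 mm) begins 54 mm behind the grasp point. The pads swing forward as they close: fully open they stand 13 mm farther back than shut.
Start: joints at [-1.319, 0.32, 1.565, -0, 1.257, -0.02], TCP at [154.37, -553.907, 219.238] pointing down, gripper open.
Joint ranges: [-3.11, 3.11], [-0.84, 2.01], [0.21, 2.61], [-1.34, 4.49], [0.05, 2.63], [-2.56, 2.56]. Speed limits (rad/s): [2.57, 2.57, 3.14, 3.14, 3.14, 3.14].

## Interface

Orientations are given as a unit quaternion [w, x, y, z].
In Python, from station import status, cams, bot gives the robot as it stands.
- The arm moves only by the tool arm_command, never from a script. Its argument "increments" is one flat list of numbers, 6 for each row, row after row: the shift along the tool's x, y, z in cm, then the turn, a rotation vector about the tool's x, y, z in degrees. A call has 1 to 8 rows; each row shifts and turns the commanded pose from where the row before left it, along the tool's axes as they then stand; what a row does not reach is not made up. A row lasts 1/10 s, in which the tool goes at most 50 mm and 8.59 degrees, less where a joint would pass 70% of its speed; a pose out of reach is approached as far as the arm can. A call is refused whole if a number of a shift passes 5 or a number of a turn 8.59, either way. A call with a gripper value outside its range is refused whole. "claw" is the opening, from 0 (shut) to 1 (fully open), set as the call begins (left out, the last holds). The fingers move at their own pace and stop on an object; "grip_force" is the grip in N (left out, the last holds). Time passes only in rows, so rows that do not move let the fingers close. It gives the time, the measured TCP pose, the force, the opening and the grip force at its end, in the units of the state.
- status.sense(): the state, without advancing time (a new reading comes with each control period).
- cams.capture(name): name is "scene" or "top" or "wrist"; returns a dict with "pixels" (400x640x3 uint8, blue, green, red), "z_map" (400x640 float32, mm along the optical axis (not along the pixel's ray), 0 where there is no reading), "fx", "fy", "cx", "cy" (pixels), "k1" (the pictures are not rectified: a ray, as slopes to the right and down, at radius r is drawn at 1 + k1 r^2 times it, then the intrinsics apply), "R" (3x3) and "t" (3): a world point X has camera coordinates R X + t; the wrist camera has in their place "tool_from_camera" (4x4, takes a point from camera to tool coordinates, whose origin is the TCP and whose axes are the flange's). Camera axes: x right, y down, z forward; pixel columns grow to the right and rows downward; lengths in mm; the calibration is good to about 2 mm. A picture is of the moment at which its call begins: read the wrist's pose just before it.
- bot.hand_in(): hands the job in; it is judged then, once.
Trained networks look in the newest picture that a camera, given by its name, has taken for a name from the list of things; names that differ only in an ending like _2 or _b are one class to them, and where a whole thing is asked for, a point or a joint stands for the part that bears it (a point fixed in the world has none). Each returns a list of dicts, best first, with "conf" (0 to 1); they miss things now and then, are a little off and sometimes report something else, mostly with a low value. They report only what shows in the picture. A call takes as long as a camera call. They do not tell look-alikes from the thing itself.
- cams.search_frame(camera, target): "xyz" ([x, y, z] in mm, in world coordinates, good to about 4 mm: the middle of the surface that is visible of it).
- cams.spot_point(camera, target): "xyz" ([x, y, z] in mm, in world coordinates, good to about 4 mm: a listed point, or the origin of a listed thing).
The state is a dict: "time": time; "qpos": joint angles; "joint_vel": joint speeds; "joint_torque": joint torques, N m; "position": TCP position; "ee_rot": TCP orientation; "wrist_force": force on the tool from outside, world axes, zero at the start; "moment": the same for the moment, N m; "width": opening from 0.0 (shut) to 1.0 (fully open); "grip_force": force on a finger pad.
Only numpy, scipy, OpenCV 4.12 (cv2) and the standard library are available. Lean on these libraries where they do the work, as an engineer would, in place of code of your own. Each camera call takes 0.05 s, during which the arm holds its last target. There are 200 camera calls.

## Task

Build the spring pack: put the four conical spring washers on the upright arbor one at a time, each as it lies (do not turn any over), with faces alternating: first one that lies dish side up, then one dome side up, then the other dish side up, and the other dome side up on top. Each must sit level and fully down on what is below it; leave the flat ring, the tin and the hand wheel where they lie.

Things in the scene. Friction and masses are not known exactly. Their poses are not given: they have to be found in the camera images.
- dome_1: Grey steel conical spring washer lying DOME side up: outer diameter 54 mm, height 13 mm. Wide rim (54 mm across, 5 mm tall) at the bottom; the cone narrows upward to the crown, a flat annulus 34 mm across at the top, with the 24 mm bore. Origin: centre of the underside; z up along the axis.
- dome_2: The second dome-side-up washer, interchangeable with dome_1. Grey steel conical spring washer lying DOME side up: outer diameter 54 mm, height 13 mm. Wide rim (54 mm across, 5 mm tall) at the bottom; the cone narrows upward to the crown, a flat annulus 34 mm across at the top, with the 24 mm bore. Origin: centre of the underside; z up along the axis.
- dish_1: Grey steel conical spring washer, the same part but lying DISH (hollow) side up: outer diameter 54 mm, height 13 mm. Crown (34 mm across, 24 mm bore) at the bottom; the cone widens upward to the wide rim, 5 mm tall, 8 to 13 mm above the underside. Origin: centre of the underside; z up along the axis.
- dish_2: The second dish-side-up washer, interchangeable with dish_1. Grey steel conical spring washer, the same part but lying DISH (hollow) side up: outer diameter 54 mm, height 13 mm. Crown (34 mm across, 24 mm bore) at the bottom; the cone widens upward to the wide rim, 5 mm tall, 8 to 13 mm above the underside. Origin: centre of the underside; z up along the axis.
- arbor: Fixed arbor. Square base plate 80 mm wide, 6 mm thick, 4 screw heads (tops at 9 mm); round shoulder 38 mm across, top 12 mm above the table; upright post 18 mm across (3 mm play all round in a bore) to 62 mm, tapering to 8 mm at the tip, 74 mm up. Washers rest on the shoulder, each adds 13 mm: undersides end 12, 25, 38, 51 mm above the table. Origin: centre of the plate's underside; z up.
- flat_ring: Bystander: flat grey steel spacer ring, 54 mm outer diameter, 24 mm bore, only 6 mm tall, no cone. Origin: centre of the underside. Not part of the pack.
- o_ring_tin: Bystander: round screw-lid tin, 57 mm across, 26 mm tall, closed top. Origin: centre of the underside.
- wheel: Bystander: black lobed valve hand wheel, 55 mm across, 34 mm tall. Origin: centre of the underside.
Mind the look-alikes: they are no part of the job. What is shaped like the dish_2 but turquoise is not meant. What is shaped like the dish_1 but pink is not meant.

How it is judged (in metres and radians):
On the way, in this order (a step that is already met when the one before it is completed fails the run):
1. a dish-side-up washer sits on the shoulder of the arbor (((horizontal distance between dish_1 and arbor below 0.006 m and z of dish_1 in the frame of arbor between 0.008 and 0.016 m and angle between dish_1's own z axis and vertical below 0.12 rad) or (horizontal distance between dish_2 and arbor below 0.006 m and z of dish_2 in the frame of arbor between 0.008 and 0.016 m and angle between dish_2's own z axis and vertical below 0.12 rad))), for 0.2 s.
2. a dome-side-up washer sits on it, rim to rim (((horizontal distance between dome_1 and arbor below 0.006 m and z of dome_1 in the frame of arbor between 0.021 and 0.029 m and angle between dome_1's own z axis and vertical below 0.12 rad) or (horizontal distance between dome_2 and arbor below 0.006 m and z of dome_2 in the frame of arbor between 0.021 and 0.029 m and angle between dome_2's own z axis and vertical below 0.12 rad))), for 0.2 s.
3. the other dish-side-up washer sits on that, crown to crown (((horizontal distance between dish_1 and arbor below 0.006 m and z of dish_1 in the frame of arbor between 0.034 and 0.042 m and angle between dish_1's own z axis and vertical below 0.12 rad) or (horizontal distance between dish_2 and arbor below 0.006 m and z of dish_2 in the frame of arbor between 0.034 and 0.042 m and angle between dish_2's own z axis and vertical below 0.12 rad))), for 0.2 s.
4. the other dome-side-up washer sits on top, rim to rim (((horizontal distance between dome_1 and arbor below 0.006 m and z of dome_1 in the frame of arbor between 0.047 and 0.055 m and angle between dome_1's own z axis and vertical below 0.12 rad) or (horizontal distance between dome_2 and arbor below 0.006 m and z of dome_2 in the frame of arbor between 0.047 and 0.055 m and angle between dome_2's own z axis and vertical below 0.12 rad))), for 0.2 s.
At the end, for the whole second after the job is handed in: On the arbor, from the bottom: dish, dome, dish, dome. Each washer's axis is within 6 mm of the arbor's, its underside within 4 mm of its height (12, 25, 38, 51 mm above the table), its axis within 0.12 rad of vertical, the same side up as at the start; all at rest (((horizontal distance between dish_1 and arbor below 0.006 m and z of dish_1 in the frame of arbor between 0.008 and 0.016 m and angle between dish_1's own z axis and vertical below 0.12 rad) or (horizontal distance between dish_2 and arbor below 0.006 m and z of dish_2 in the frame of arbor between 0.008 and 0.016 m and angle between dish_2's own z axis and vertical below 0.12 rad)) and ((horizontal distance between dome_1 and arbor below 0.006 m and z of dome_1 in the frame of arbor between 0.021 and 0.029 m and angle between dome_1's own z axis and vertical below 0.12 rad) or (horizontal distance between dome_2 and arbor below 0.006 m and z of dome_2 in the frame of arbor between 0.021 and 0.029 m and angle between dome_2's own z axis and vertical below 0.12 rad)) and ((horizontal distance between dish_1 and arbor below 0.006 m and z of dish_1 in the frame of arbor between 0.034 and 0.042 m and angle between dish_1's own z axis and vertical below 0.12 rad) or (horizontal distance between dish_2 and arbor below 0.006 m and z of dish_2 in the frame of arbor between 0.034 and 0.042 m and angle between dish_2's own z axis and vertical below 0.12 rad)) and ((horizontal distance between dome_1 and arbor below 0.006 m and z of dome_1 in the frame of arbor between 0.047 and 0.055 m and angle between dome_1's own z axis and vertical below 0.12 rad) or (horizontal distance between dome_2 and arbor below 0.006 m and z of dome_2 in the frame of arbor between 0.047 and 0.055 m and angle between dome_2's own z axis and vertical below 0.12 rad)) and linear speed of each of dome_1, dome_2, dish_1, dish_2 below 0.02 m/s); the robot touches nothing.
It fails at once if the flat ring moved more than 20 mm (distance of flat_ring from where it was at the start of the episode above 0.02 m).
It fails at once if the tin moved more than 20 mm (distance of o_ring_tin from where it was at the start of the episode above 0.02 m).
It fails at once if the hand wheel moved more than 20 mm (distance of wheel from where it was at the start of the episode above 0.02 m).
It also fails if it takes over 96 s, if anything falls off the work surface, if the arm or the gripper's body presses on something with over 40 N, if the wrist force passes 120 N, or if a joint passes its speed limit or range.

## Working session

There is one attempt and no reset: what is moved stays moved. The work goes in short steps, Python scripts to look and compute and a tool call to move; the robot and the scene stay as the last step left them, time stands still between calls to the robot, and variables do not carry over. Pictures are saved under pics/ and viewed, at most 14 in all, crops included, and the job is handed in when it is done.

Besides the shell and the picture viewer there is one more tool, called after "Request:" as name(argument=value, ...) on one line, values as JSON. arm_command: Moves the arm, as the interface text tells. Its arguments: {"type":"object","properties":{"increments":{"type":"array"},"claw":{"type":"number"},"grip_force":{"type":"number"}},"required":["increments"]}

```bash
mkdir -p pics; cat > h.py <<'E'
import numpy as np, cv2
from station import status, cams, bot
def snap(n,f):
    c=cams.capture(n); cv2.imwrite('pics/'+f,c['pixels']); return c
def world(c,u,v,z=None,T=None):
    # pixel -> world via depth, or on plane z
    K=np.array([[c['fx'],0,c['cx']],[0,c['fy'],c['cy']],[0,0,1.]])
    p=cv2.undistortPoints(np.array([[[u,v]]],float),K,np.array([c['k1'],0,0,0.]))[0,0]
    d=np.array([p[0],p[1],1.])
    if T is None: R=c['R'].T; o=-R@c['t']
    else: R=T[:3,:3]; o=T[:3,3]
    w=R@d
    if z is None: s=c['z_map'][int(round(v)),int(round(u))]
    else: s=(z-o[2])/w[2]
    return o+s*w
E
python3 - <<'E'
from h import *
s=status.sense(); print(s)
for n in ['top','scene']:
    c=snap(n,n+'1.png')
    for t in ['dome_1','dish_1','arbor','flat_ring','o_ring_tin','wheel']:
        for f in (cams.search_frame,cams.spot_point):
            for r in f(n,t): print(n,t,f.__name__,np.round(r['xyz']),round(r['conf'],2))
E
```

```text
{'time': 0.0, 'qpos': array([-1.31896513e+00,  3.20324369e-01,  1.56571334e+00,  4.08634037e-05,
        1.25736606e+00, -2.00103128e-02]), 'joint_vel': array([-0.00064747,  0.0014823 , -0.00212171,  0.00106181,  0.00040196,
        0.00130083]), 'joint_torque': array([ 3.85200565e-04, -4.15526712e+01, -2.34160602e+01,  1.16087544e-04,
        8.29850935e-03, -6.52567152e-06]), 'position': array([ 154.27296355, -553.39599385,  218.35029512]), 'ee_rot': array([-9.01728398e-04,  9.90777436e-01,  1.35496317e-01, -8.54284991e-05]), 'wrist_force': array([-0.27643448,  0.69621948,  0.04240884]), 'moment': array([-0.0479333 , -0.04428326,  0.0075801 ]), 'grip_force': 0.0, 'width': 1.0005907657175603}
top dome_1 call [474.  62.   9.] 0.75
top dome_1 call [592. 242.   9.] 0.58
top dome_1 call [448. 236.   2.] 0.75
top dome_1 call [475.  64.   2.] 0.68
top dome_1 call [602. 251.  -0.] 0.48
top dish_1 call [338. -84.   8.] 0.84
top dish_1 call [618. -64.   6.] 0.72
top dish_1 call [ 614. -225.    8.] 0.63
top dish_1 call [517. 163.   7.] 0.48
top dish_1 call [518. 159.   1.] 0.84
top dish_1 cal
[... 418 characters left out ...]
.83
scene dome_1 call [462.  70.   5.] 0.61
scene dome_1 call [588. 249.   9.] 0.49
scene dome_1 call [475.  64.   0.] 0.78
scene dome_1 call [602. 247.   4.] 0.77
scene dish_1 call [526. 156.  10.] 0.83
scene dish_1 call [ 610. -224.    8.] 0.74
scene dish_1 call [623. -68.  11.] 0.62
scene dish_1 call [517. 160.   4.] 0.84
scene dish_1 call [619. -69.   2.] 0.63
scene dish_1 call [ 608. -220.   -2.] 0.54
scene dish_1 call [338. -77.   2.] 0.43
scene flat_ring call [443. 238.   5.] 0.76
scene flat_ring call [447. 238.   2.] 0.55
scene flat_ring call [474.  64.  -0.] 0.17
scene o_ring_tin call [590.  88.  21.] 0.86
scene wheel call [441. -61.  34.] 0.72
scene wheel call [458. -71.  -2.] 0.59
```

View pics/top1.png

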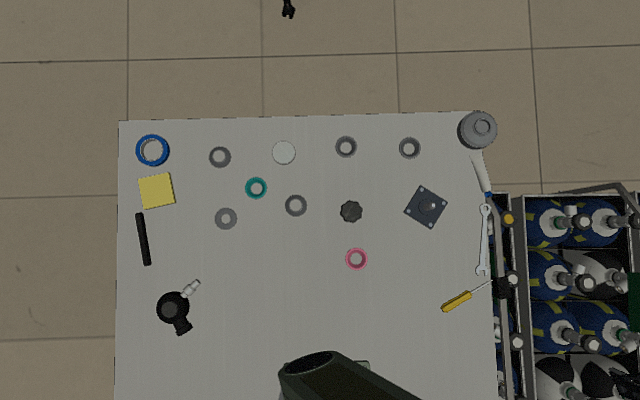

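View pics/scene1.png

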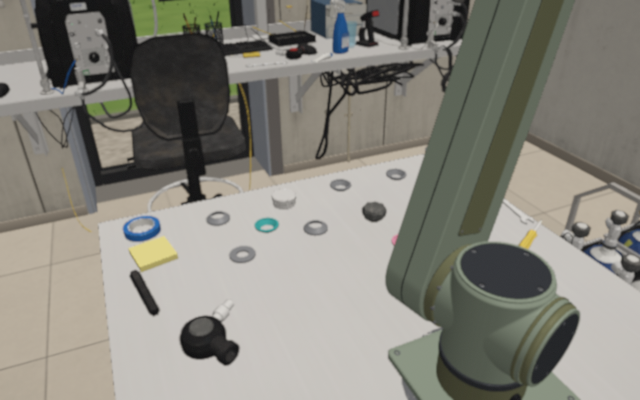

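```bash
python3 - <<'E'
from h import *
c=snap('top','top2.png'); im=c['pixels']
P={'A':(220,157),'B':(346,147),'C':(410,148),'F':(226,218),'D':(295,205),'arb':(426,207)}
tiles=[]
for k,(u,v) in P.items():
    tiles.append(cv2.resize(im[v-24:v+24,u-24:u+24],(260,260),interpolation=cv2.INTER_CUBIC))
    if k!='arb':
        w=im[v-18:v+18,u-18:u+18].astype(int); g=w.max(2); m=(g<175).astype(np.uint8)
        cs,_=cv2.findContours(m,cv2.RETR_EXTERNAL,cv2.CHAIN_APPROX_NONE); q=max(cs,key=cv2.contourArea)
        (x,y),r=cv2.minEnclosingCircle(q); M=cv2.moments(cv2.convexHull(q)); x,y=M['m10']/M['m00'],M['m01']/M['m00']
        zs=[world(c,u-18+p%36,v-18+p//36)[2] for p in range(0,1296)]
        zs=np.array(zs)[m.ravel()>0]
        print(k,round(x+u-18,1),round(y+v-18,1),'r',round(r,1),[np.round(world(c,x+u-18,y+v-18,z),1)[:2] for z in (5,11)],np.percentile(zs,[10,50,90]).round(1))
cv2.imwrite('pics/crop.png',np.vstack([np.hstack(tiles[:3]),np.hstack(tiles[3:])]))
z=np.array([[world(c,u,v)[2] for u in range(415,440)] for v in range(195,220)]); i=np.argwhere(z>45)
print([np.round(world(c,415+b,195+a)) for a,b in i])
print(c['fx'],-c['R'].T@c['t'])
E
```

```text
A 219.5 156.5 r 24.7 [array([601.5, 247.7]), array([600.3, 246.3])] [-2.   0.7  9.4]
B 345.5 146.5 r 24.7 [array([617.7, -63.6]), array([616.4, -63.2])] [-2.3  0.4  9.7]
C 409.5 147.5 r 24.7 [array([ 610.5, -221.4]), array([ 609.3, -220.1])] [-2.3  0.4 10.3]
F 225.5 217.5 r 24.7 [array([450.7, 234.4]), array([450.4, 233. ])] [-2.1  0.9  6.5]
D 294.5 204.5 r 24.7 [array([477.6,  65.8]), array([477.2,  65.4])] [-2.2  0.5  9.5]
[array([ 404.,    6., 1033.]), array([ 470., -250.,   62.]), array([ 470., -251.,   66.]), array([ 470., -254.,   63.]), array([ 470., -256.,   64.]), array([ 469., -248.,   52.]), array([ 468., -249.,   58.]), array([ 468., -249.,   66.]), array([ 468., -251.,   68.]), array([ 468., -253.,   67.]), array([ 467., -254.,   71.]), array([ 467., -257.,   68.]), array([ 467., -245.,   52.]), array([ 466., -245.,   61.]), array([ 466., -247.,   62.]), array([ 465., -248.,   69.]), array([ 465., -249.,   74.]), array([ 465., -251.,   75.]), array([ 465., -253.,   74.]), array([ 465., -256.,   71.]), array([ 465., -261.,   64.]), array([ 464., -245.,   53.]), array([ 46
[... 582 characters left out ...]
 62.]), array([ 459., -247.,   62.]), array([ 459., -249.,   63.]), array([ 458., -249.,   73.]), array([ 458., -252.,   70.]), array([ 458., -253.,   73.]), array([ 458., -256.,   73.]), array([ 458., -260.,   64.]), array([ 457., -245.,   50.]), array([ 457., -247.,   54.]), array([ 456., -246.,   66.]), array([ 456., -248.,   65.]), array([ 456., -250.,   66.]), array([ 456., -252.,   69.]), array([ 456., -254.,   68.]), array([ 456., -257.,   67.]), array([ 455., -247.,   51.]), array([ 455., -249.,   53.]), array([ 454., -249.,   61.]), array([ 454., -251.,   63.]), array([ 454., -254.,   62.]), array([ 454., -256.,   63.])]
421.67978873190987 [ 403.84852852    6.23797386 1032.77837407]
```

View pics/crop.png

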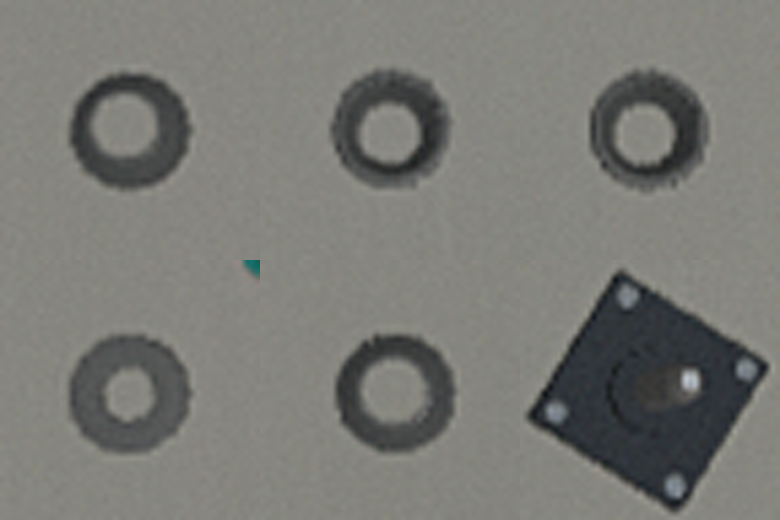

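Greys: (220,157) and (295,205) are smooth with a wide, bright crown, so they are the domes. (346,147) and (410,148) have shaded hollows, so they are the dishes. (226,218) is flat and about 6 mm tall, so it is the flat ring. Turquoise (256,188) and pink (357,258) are look-alikes. I move to the arbor first for a close look.

Request:
arm_command(increments=[4.5, -2.6, 0, 0, 0, 0, 4.5, -2.6, 0, 0, 0, 0, 4.5, -2.6, 0, 0, 0, 0, 4.5, -2.6, 0, 0, 0, 0, 4.5, -2.6, 0, 0, 0, 0, 4.5, -2.6, 0, 0, 0, 0, 4.5, -2.6, 0, 0, 0, 0, 4.5, -2.6, 0, 0, 0, 0], claw=0.78)

```text
time: 2.15
position: [435.5, -266.5, 219.5]
ee_rot: [0.0, 0.991, 0.135, 0.0]
wrist_force: [0.8, 0.2, 0.6]
width: 0.78
grip_force: 0.0
```

```bash
cat >> h.py <<'E'
from scipy.spatial.transform import Rotation as Ro
def tcp():
    s=status.sense(); T=np.eye(4); T[:3,:3]=Ro.from_quat(s['ee_rot'],scalar_first=True).as_matrix(); T[:3,3]=s['position']; return T
def wrist(f):
    T=tcp(); c=snap('wrist',f); return c,T@c['tool_from_camera'],T
def pix(c,T,X):
    K=np.array([[c['fx'],0,c['cx']],[0,c['fy'],c['cy']],[0,0,1.]])
    M=np.linalg.inv(T); return cv2.projectPoints(np.array([X],float),cv2.Rodrigues(M[:3,:3])[0],M[:3,3],K,np.array([c['k1'],0,0,0.]))[0][0,0]
def go(x,y,z,yaw=None):
    T=tcp(); d=T[:3,:3].T@(np.array([x,y,z])-T[:3,3]); print('tool cm',np.round(d/10,2),'tilt',np.round(T[:3,2],3),'yaw',np.degrees(np.arctan2(T[1,0],T[0,0])).round(2))
E
python3 - <<'E'
from h import *
c,W,T=wrist('w1.png'); print(T.round(2)); print(c['tool_from_camera'].round(3),c['fx'])
for n in ['arbor','dish_1']:
    for f in (cams.search_frame,cams.spot_point): print(n,[(r['xyz'],r['conf']) for r in f('wrist',n)])
print(pix(c,W,[461,-251,0]),pix(c,W,[461,-251,74]))
E
```

```text
[[ 9.6000e-01  2.7000e-01  0.0000e+00  4.3546e+02]
 [ 2.7000e-01 -9.6000e-01 -0.0000e+00 -2.6654e+02]
 [ 0.0000e+00  0.0000e+00 -1.0000e+00  2.1952e+02]
 [ 0.0000e+00  0.0000e+00  0.0000e+00  1.0000e+00]]
[[   0.      -0.958   -0.286   73.81 ]
 [   1.       0.      -0.      -1.443]
 [   0.      -0.286    0.958 -154.313]
 [   0.       0.       0.       1.   ]] 348.89106357927835
arbor [([467.8, -253.3, 3.8], 0.96)]
arbor [([464.9, -250.5, -3.2], 0.82)]
dish_1 [([337.8, -75.3, 9.3], 0.89), ([587.3, -228.9, 14.5], 0.78)]
dish_1 [([339.6, -81.5, 4.4], 0.68)]
[315.17290644 136.57381243] [313.71751945 146.93812105]
```

View pics/w1.png

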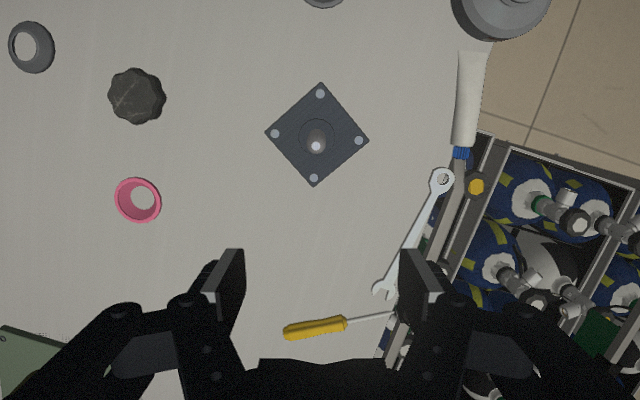

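```bash
python3 - <<'E'
from h import *
c,W,T=wrist('w1b.png')
p=np.array([world(c,u,v,9,W) for u,v in [(320,94),(275,134),(360,140),(314,178)]]); print(p.round(1),p.mean(0))
print('tip',world(c,316,146,74,W),world(c,316,146,None,W))
q=np.array([[320,82],[265,131],[369,141],[314,187]]);p=np.array([world(c,u,v,6,W) for u,v in q]);print('corners',p.mean(0))
# fingers in tool frame
z=c['z_map']; pts=np.array([c['tool_from_camera'][:3,:3]@0+world(c,u,v,None,c['tool_from_camera']) for v in range(230,340,4) for u in range(180,460,4) if 0<z[v,u]<230])
print(len(pts)); m=abs(pts[:,1])<45; print(pts[m][np.argsort(-pts[m][:,2])][:12].round(1)); i=pts[m]; print(i[np.argsort(abs(i[:,1]))][:6].round(1))
E
```

```text
[[ 503.1 -245.9    9. ]
 [ 451.8 -211.6    9. ]
 [ 469.6 -298.5    9. ]
 [ 417.4 -263.1    9. ]] [ 460.4719587  -254.76387692    9.        ]
tip [ 460.73555412 -254.37072369   74.        ] [ 460.84836913 -254.35168084   74.76635316]
corners [ 460.96436154 -254.35492309    6.        ]Traceback (most recent call last):
  File "<stdin>", line 7, in <module>
ValueError: matmul: Input operand 1 does not have enough dimensions (has 0, gufunc core with signature (n?,k),(k,m?)->(n?,m?) requires 1)
```

Request:
arm_command(increments=[3.8, 0.3, 1.5, 0, 0, 0, 3.8, 0.3, 1.5, 0, 0, 0, 3.8, 0.3, 1.5, 0, 0, 0, 3.8, 0.3, 1.5, 0, 0, 0, 0, 0, 0, 0, 0, 0, 0, 0, 0, 0, 0, 0])

```text
time: 3.05
position: [583.0, -240.2, 158.3]
ee_rot: [-0.0, 0.991, 0.135, -0.001]
wrist_force: [-0.2, 0.3, 0.3]
width: 0.779
grip_force: 0.0
```

```bash
cat >> h.py <<'E'
def washer(c,W,x,y,zr,f=None,thr=None):
    """centre of the grey ring near (x,y): outer outline at height zr"""
    u,v=pix(c,W,[x,y,zr]); im=c['pixels'].copy(); g=cv2.GaussianBlur(im.max(2),(3,3),0)
    r0=c['fx']*27/((np.linalg.inv(W)@[x,y,zr,1])[2]); r=int(r0*1.6)
    u0,v0=max(int(u)-r,0),max(int(v)-r,0); w=g[v0:v0+2*r,u0:u0+2*r]
    t,m=cv2.threshold(w,0,255,cv2.THRESH_BINARY_INV+cv2.THRESH_OTSU)
    cs,_=cv2.findContours(m,cv2.RETR_EXTERNAL,cv2.CHAIN_APPROX_NONE)
    cs=[q for q in cs if cv2.contourArea(q)>1.5*r0*r0]; q=min(cs,key=lambda q:abs(cv2.minEnclosingCircle(q)[1]-r0))
    P=np.array([world(c,a+u0,b+v0,zr,W)[:2] for a,b in q[:,0]])
    A=np.c_[2*P,np.ones(len(P))]; s=np.linalg.lstsq(A,(P**2).sum(1),rcond=None)[0]; R=np.sqrt(s[2]+s[:2]@s[:2])
    if f: cv2.drawContours(im,[q+[u0,v0]],-1,(0,0,255),1); cv2.imwrite('pics/'+f,im)
    print('washer',s[:2].round(1),'R',R.round(2),'rms',np.std(np.linalg.norm(P-s[:2],axis=1)).round(2)); return s[:2]
E
python3 - <<'E'
from h import *
c,W,T=wrist('w2.png'); print(T[:3,3],pix(c,W,[609,-221,10]))
try: x,y=washer(c,W,609,-221,11,'w2c.png'); go(x,y,60)
except Exception as e: print(e)
tf=c['tool_from_camera'];z=c['z_map']; pts=np.array([world(c,u,v,None,tf) for v in range(230,340,4) for u in range(180,460,4) if 0<z[v,u]<200])
i=pts[abs(pts[:,1])<45]; print(i[np.argsort(-i[:,2])][:8].round(1)); print(i[np.argsort(abs(i[:,1]))][:6].round(1))
E
```

```text
[ 582.96092996 -240.22805658  158.27632145] [310.06864647 144.36075282]
washer [ 609.1 -218.5] R 26.44 rms 0.28
tool cm [ 3.14 -1.4   9.91] tilt [-0.001 -0.    -1.   ] yaw 15.46
[[  7.7  32.1 -19.1]
 [  5.9 -34.7 -19.4]
 [  6.1  32.1 -19.6]
 [  4.4  32.1 -20.2]
 [  0.6 -34.9 -20.2]
 [  4.5 -34.6 -20.3]
 [  3.  -34.5 -21.2]
 [  3.3  31.9 -21.6]]
[[ 18.   21.1 -85.6]
 [ 18.7  21.2 -85.1]
 [ 18.2  22.  -85.9]
 [ 18.9  22.5 -83.8]
 [ 17.9  22.5 -84. ]
 [ 18.9  22.6 -86.7]]
```

View pics/w2c.png

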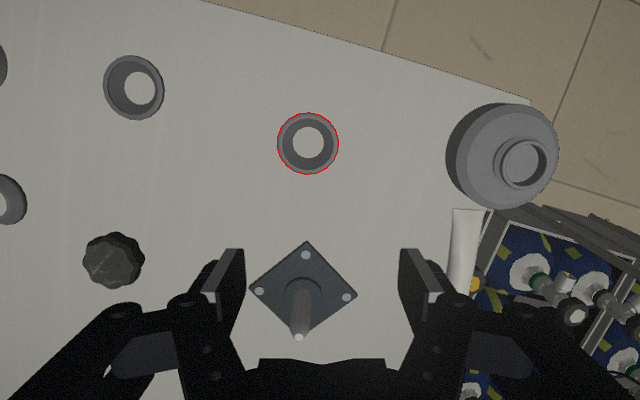

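Five-ring check: the outlined grey ring at (308,143) is the dish-side-up washer C, with its shaded hollow and correct R. The arbor is at (303,290) and clear of it. I descend above it.

Request:
arm_command(increments=[0.8, -0.32, 0, 0, 0, 0, 0.8, -0.32, 2, 0, 0, 0, 0.8, -0.32, 2, 0, 0, 0, 0.74, -0.32, 2, 0, 0, 0, 0, 0, 2, 0, 0, 0, 0, 0, 2, 0, 0, 0, 0, 0, 0, 0, 0, 0])

```text
time: 3.8
position: [608.5, -217.9, 57.5]
ee_rot: [-0.001, 0.991, 0.135, -0.002]
wrist_force: [0.5, 0.0, -1.3]
width: 0.78
grip_force: 0.0
```

```bash
python3 - <<'E'
from h import *
c,W,T=wrist('w3.png'); print(T[:3,3])
tf=c['tool_from_camera'];z=c['z_map']
for v in range(240,300,6): print(v,[tuple(world(c,u,v,None,tf).round(0)) for u in (215,230,240,246,398,404,412)])
E
```

```text
[ 608.54670193 -217.89308204   57.48075687]
240 [(np.float64(-20.0), np.float64(-72.0), np.float64(58.0)), (np.float64(-20.0), np.float64(-62.0), np.float64(58.0)), (np.float64(-20.0), np.float64(-56.0), np.float64(58.0)), (np.float64(-20.0), np.float64(-52.0), np.float64(58.0)), (np.float64(-20.0), np.float64(49.0), np.float64(58.0)), (np.float64(-20.0), np.float64(53.0), np.float64(58.0)), (np.float64(-20.0), np.float64(59.0), np.float64(58.0))]
246 [(np.float64(-24.0), np.float64(-73.0), np.float64(58.0)), (np.float64(-24.0), np.float64(-63.0), np.float64(59.0)), (np.float64(-24.0), np.float64(-56.0), np.float64(57.0)), (np.float64(-24.0), np.float64(-52.0), np.float64(58.0)), (np.float64(-24.0), np.float64(49.0), np.float64(57.0)), (np.float64(-24.0), np.float64(53.0), np.float64(57.0)), (np.float64(-24.0), np.float64(59.0), np.float64(58.0))]
252 [(np.float64(74.0), np.float64(-1.0), np.float64(-154.0)), (np.float64(12.0), np.float64(-39.0), np.float64(-26.0)), (np.float64(12.0), np.float64(-34.0), np.float64(-26.0)), (np.float64(-28.0), np.float64(-52.0), np.float64(57.0)), (np
[... 2307 characters left out ...]
43.0)), (np.float64(-2.0), np.float64(-35.0), np.float64(-31.0)), (np.float64(-8.0), np.float64(-35.0), np.float64(-21.0)), (np.float64(-7.0), np.float64(32.0), np.float64(-22.0)), (np.float64(-1.0), np.float64(32.0), np.float64(-32.0)), (np.float64(5.0), np.float64(32.0), np.float64(-43.0))]
294 [(np.float64(11.0), np.float64(-36.0), np.float64(-56.0)), (np.float64(4.0), np.float64(-35.0), np.float64(-44.0)), (np.float64(-5.0), np.float64(-35.0), np.float64(-31.0)), (np.float64(-61.0), np.float64(-54.0), np.float64(58.0)), (np.float64(-10.0), np.float64(32.0), np.float64(-22.0)), (np.float64(-3.0), np.float64(32.0), np.float64(-33.0)), (np.float64(3.0), np.float64(32.0), np.float64(-42.0))]
```

View pics/w3.png

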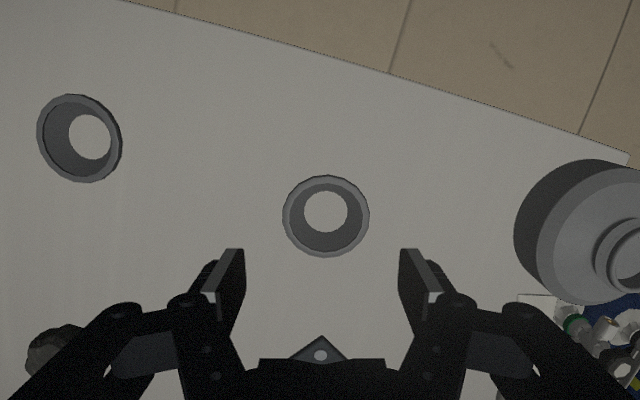

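Request:
arm_command(increments=[0, 0, 1.3, 0, 0, 0, 0, 0, 1.2, 0, 0, 0, 0, 0, 0, 0, 0, 0, 0, 0, 0, 0, 0, 0])

```text
time: 4.25
position: [610.6, -218.2, 34.0]
ee_rot: [-0.0, 0.991, 0.135, -0.0]
wrist_force: [-0.4, 0.0, 0.4]
width: 0.779
grip_force: 0.0
```

```bash
python3 - <<'E'
from h import *
c,W,T=wrist('w4.png'); print(T[:3,3],status.sense()['wrist_force'])
z=c['z_map']
print('table depth world z', world(c,320,150,None,W), 'finger', world(c,240,262,None,W))
E
```

```text
[ 610.61099499 -218.19313382   34.02050935] [0.52379209 0.59941197 0.26471973]
table depth world z [ 652.06367967 -204.24434398   -0.78248405] finger [ 609.77608852 -182.89953481   62.40992025]
```

View pics/w4.png

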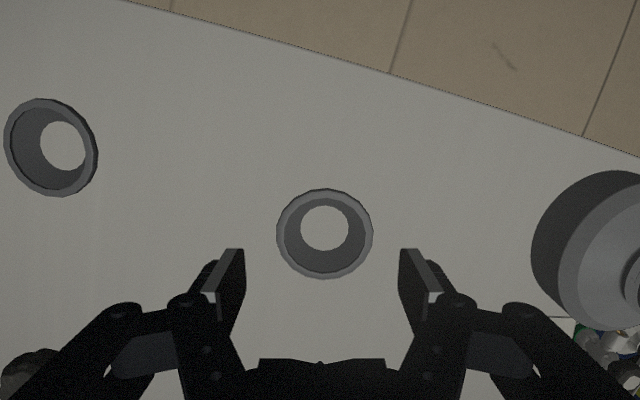

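Request:
arm_command(increments=[0, 0, 0.5, 0, 0, 0, 0, 0, 0.3, 0, 0, 0, 0, 0, 0, 0, 0, 0])

```text
time: 4.6
position: [610.4, -218.0, 25.7]
ee_rot: [-0.0, 0.991, 0.135, -0.0]
wrist_force: [-0.7, 0.3, -0.4]
width: 0.776
grip_force: 0.0
```

Request:
arm_command(increments=[0, 0, 0.3, 0, 0, 0, 0, 0, 0.2, 0, 0, 0, 0, 0, 0, 0, 0, 0])

```text
time: 4.9
position: [610.5, -218.1, 20.8]
ee_rot: [-0.0, 0.991, 0.135, -0.0]
wrist_force: [-0.2, -0.5, -0.3]
width: 0.778
grip_force: 0.0
```

Request:
arm_command(increments=[0, 0, 0.2, 0, 0, 0, 0, 0, 0.2, 0, 0, 0, 0, 0, 0, 0, 0, 0])

```text
time: 5.2
position: [610.5, -218.1, 16.9]
ee_rot: [-0.0, 0.991, 0.135, -0.0]
wrist_force: [-0.5, -0.6, -0.6]
width: 0.782
grip_force: 0.0
```

```bash
python3 - <<'E'
from h import *
c,W,T=wrist('w5.png'); print(T[:3,3],status.sense()['wrist_force'])
print('table', world(c,320,150,None,W), 'finger', [world(c,u,262,None,W).round(1) for u in (225,240,405)])
E
```

```text
[ 610.53522477 -218.07385053   16.85560896] [ 0.07806159 -0.03406009 -0.48271523]
table [ 654.62701838 -203.46553689   -0.90445331] finger [array([ 611.1, -177.8,   50.6]), array([ 609.1, -182.7,   44.3]), array([ 628.2, -246. ,   46.8])]
```

View pics/w5.png

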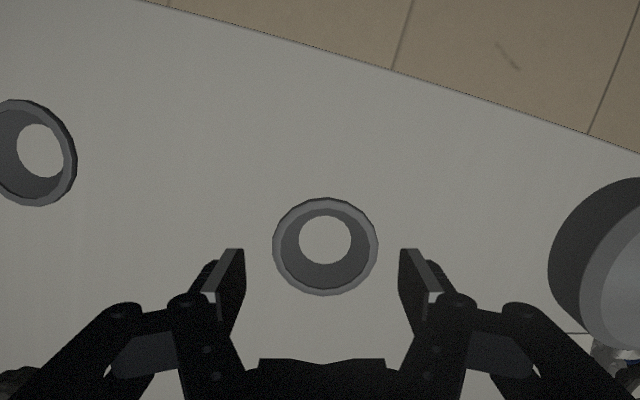

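The picture shows the tips still about 35 mm above the table, so the reported TCP lies some 36 mm ahead of the real one. I keep descending with force checks.

Request:
arm_command(increments=[0, 0, 0.6, 0, 0, 0, 0, 0, 0.6, 0, 0, 0, 0, 0, 0.6, 0, 0, 0, 0, 0, 0, 0, 0, 0])

```text
time: 5.65
position: [609.9, -217.8, -2.2]
ee_rot: [-0.001, 0.991, 0.135, -0.001]
wrist_force: [-0.6, 0.3, 0.8]
width: 0.782
grip_force: 0.0
```

```bash
python3 - <<'E'
from h import *
c,W,T=wrist('w6.png'); print(T[:3,3],status.sense()['wrist_force'])
x,y=pix(c,W,[609,-218,11]);print(x,y)
tf=c['tool_from_camera']
for v in range(252,300,8): print(v,[world(c,u,v,None,tf).round(0) for u in (236,240,243,402,405)])
cv2.imwrite('pics/w6c.png',cv2.resize(c['pixels'][150:350,160:480],None,fx=2,fy=2))
E
```

```text
[ 609.85923235 -217.8339356    -2.17102263] [ 1.21748455 -0.04646972  0.08507177]
324.5695352550839 265.6452126262443
252 [array([ 12., -36., -26.]), array([ 12., -35., -25.]), array([  9., -35., -19.]), array([ 10.,  32., -22.]), array([ 12.,  32., -27.])]
260 [array([ 11., -35., -32.]), array([  9., -35., -27.]), array([  6., -35., -22.]), array([  7.,  32., -24.]), array([ 10.,  32., -29.])]
268 [array([  9., -34., -34.]), array([  6., -35., -28.]), array([  3., -35., -22.]), array([  5.,  32., -26.]), array([  7.,  32., -31.])]
276 [array([  6., -35., -34.]), array([  3., -35., -29.]), array([ -0., -35., -24.]), array([  1.,  32., -26.]), array([  3.,  32., -30.])]
284 [array([  2., -35., -34.]), array([ -1., -35., -30.]), array([ -4., -35., -24.]), array([ -2.,  32., -28.]), array([  1.,  32., -32.])]
292 [array([  0., -34., -37.]), array([ -4., -35., -31.]), array([ -7., -35., -26.]), array([ -4.,  32., -29.]), array([ -2.,  32., -33.])]
```

View pics/w6c.png

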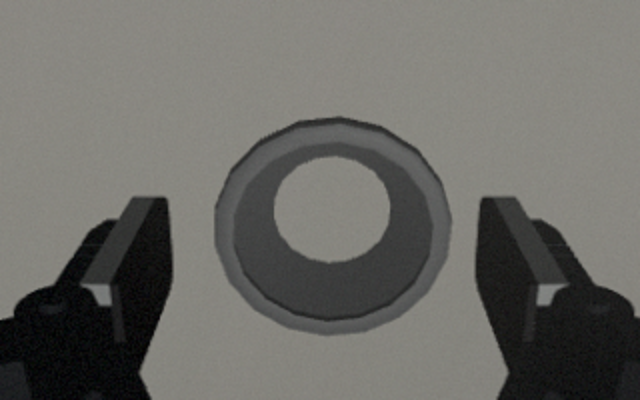

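Request:
arm_command(increments=[0, 0, 0.6, 0, 0, 0, 0, 0, 0.4, 0, 0, 0, 0, 0, 0, 0, 0, 0])

```text
time: 6.0
position: [610.2, -218.0, -11.6]
ee_rot: [-0.0, 0.991, 0.135, -0.001]
wrist_force: [0.6, 0.2, 0.0]
width: 0.78
grip_force: 0.0
```

Request:
arm_command(increments=[0, 0, 0.2, 0, 0, 0, 0, 0, 0, 0, 0, 0])

```text
time: 6.2
position: [610.7, -218.2, -12.9]
ee_rot: [0.0, 0.991, 0.135, -0.0]
wrist_force: [0.2, 0.8, 0.3]
width: 0.78
grip_force: 0.0
```

Request:
arm_command(increments=[0, 0, 0.2, 0, 0, 0, 0, 0, 0, 0, 0, 0])

```text
time: 6.4
position: [610.6, -218.1, -14.9]
ee_rot: [-0.0, 0.991, 0.136, -0.0]
wrist_force: [-0.3, 0.6, 0.6]
width: 0.779
grip_force: 0.0
```

Request:
arm_command(increments=[0, 0, -0.2, 0, 0, 0, 0, 0, 0, 0, 0, 0, 0, 0, 0, 0, 0, 0, 0, 0, 0, 0, 0, 0, 0, 0, 0, 0, 0, 0, 0, 0, 0, 0, 0, 0], claw=0.5, grip_force=40)

```text
time: 7.0
position: [610.9, -218.2, -12.5]
ee_rot: [0.0, 0.991, 0.135, 0.0]
wrist_force: [-0.7, -0.3, 3.1]
width: 0.605
grip_force: 41.9
```

Request:
arm_command(increments=[0, 0, -1, 0, 0, 0, 0, 0, -2, 0, 0, 0, 0, 0, -3, 0, 0, 0, 0, 0, -3, 0, 0, 0, 0, 0, -3, 0, 0, 0, 0, 0, 0, 0, 0, 0])

```text
time: 7.6
position: [613.4, -219.2, 112.4]
ee_rot: [0.002, 0.991, 0.135, 0.004]
wrist_force: [0.2, -0.5, -0.8]
width: 0.612
grip_force: 42.0
```

```bash
python3 - <<'E'
from h import *
c,W,T=wrist('w7.png'); print(T[:3,3],status.sense()['wrist_force'])
tf=c['tool_from_camera']
for v in range(250,320,8): print(v,[world(c,u,v,None,tf).round(0) for u in (250,256,262,278,320,380,388)])
cv2.imwrite('pics/w7c.png',cv2.resize(c['pixels'][150:350,160:480],None,fx=2,fy=2))
go(460.7,-254.5,110)
E
```

```text
[ 613.43523165 -219.24799309  112.42546474] [-0.57389288 -0.15494308 -0.81217355]
250 [array([ 12., -31., -24.]), array([ 12., -28., -24.]), array([  8., -27., -16.]), array([ 12., -19., -24.]), array([-52.,  -3., 111.]), array([-53.,  48., 112.]), array([ 12.,  26., -24.])]
258 [array([ 12., -29., -31.]), array([ 10., -28., -28.]), array([  9., -26., -25.]), array([  6., -20., -20.]), array([-60.,  -3., 113.]), array([  9.,  23., -24.]), array([ 12.,  25., -31.])]
266 [array([ 12., -28., -38.]), array([  7., -28., -29.]), array([  6., -26., -26.]), array([  2., -20., -19.]), array([-68.,  -3., 112.]), array([  5.,  23., -24.]), array([  9.,  25., -32.])]
274 [array([ 11., -27., -43.]), array([  5., -27., -32.]), array([  1., -26., -25.]), array([ -3., -21., -18.]), array([-75.,  -3., 111.]), array([  1.,  23., -25.]), array([  6.,  25., -33.])]
282 [array([  9., -27., -44.]), array([  2., -27., -33.]), array([ -3., -27., -24.]), array([ -6., -21., -19.]), array([-84.,  -3., 113.]), array([ -3.,  23., -25.]), array([  3.,  25., -34.])]
290 [array([  6., -27., -44.]), array([ -1., -27., -34.]), array([ -6., -27., -25.]), array([ -8., -20., -22.]), array([-90.,  -3., 111.]), array([ -7.,  23., -25.]), array([ -1.,  25., -34.])]
298 [array([  3., -27., -45.]), array([ -4., -27., -35.]), array([-99., -54., 112.]), array([-12., -21., -22.]), array([-17.,  -2., -14.]), array([-100.,   50.,  113.]), array([ -2.,  24., -37.])]
306 [array([ -0., -27., -46.]), array([ -7., -27., -36.]), array([-107.,  -54.,  111.]), array([-15., -20., -24.]), array([-19.,  -2., -17.]), array([-108.,   51.,  113.]), array([ -5.,  24., -38.])]
314 [array([ -2., -27., -48.]), array([-10., -27., -37.]), array([-114.,  -54.,  110.]), array([-18., -20., -25.]), array([-22.,  -2., -19.]), array([-115.,   51.,  111.]), array([ -8.,  24., -39.])]
tool cm [-15.53  -0.61  -0.09] tilt [ 0.005 -0.002 -1.   ] yaw 15.57
```

View pics/w7c.png

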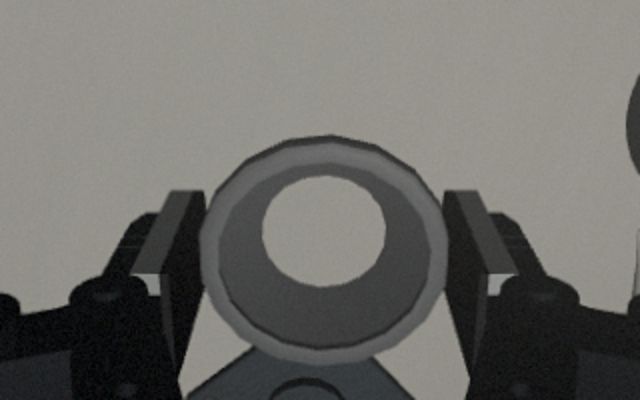

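```bash
python3 - <<'E'
from h import *
c=cams.capture('wrist'); tf=c['tool_from_camera']
for x,y in [(201,245),(448,245),(325,140),(325,362)]: print(world(c,160+x/2,150+y/2,-25,tf).round(1))
for x,y in [(262,232),(386,232),(325,175),(325,287)]: print(world(c,160+x/2,150+y/2,-12,tf).round(1))
E
```

```text
[  2.1 -26.9 -25. ]
[  2.1  24.6 -25. ]
[ 25.4  -1.1 -25. ]
[-27.  -1. -25.]
[ -1.7 -15.3 -12. ]
[ -1.7  12.8 -12. ]
[ 12.3  -1.  -12. ]
[-16.1  -1.  -12. ]
```

Request:
arm_command(increments=[-3.8, -0.1, 0, 0, 0, 0, -3.8, -0.1, 0, 0, 0, 0, -3.8, -0.1, 0, 0, 0, 0, -3.9, -0.1, 0, 0, 0, 0, 0, 0, 0, 0, 0, 0, 0, 0, 0, 0, 0, 0, 0, 0, 0, 0, 0, 0])

```text
time: 8.4
position: [462.9, -255.3, 106.6]
ee_rot: [-0.0, 0.991, 0.136, -0.0]
wrist_force: [0.5, -0.3, -0.8]
width: 0.608
grip_force: 42.0
```

```bash
python3 - <<'E'
from h import *
go(462,-255.3,60); c,W,T=wrist('w8.png'); print(T[:3,3]); print(pix(c,W,[460.7,-254.5,74]))
cv2.imwrite('pics/w8c.png',cv2.resize(c['pixels'][150:350,160:480],None,fx=2,fy=2))
E
```

```text
tool cm [-0.08 -0.02  4.66] tilt [-0.  0. -1.] yaw 15.58
[ 462.86232469 -255.29300012  106.58139847]
[321.76359947 229.40417786]
```

View pics/w8c.png

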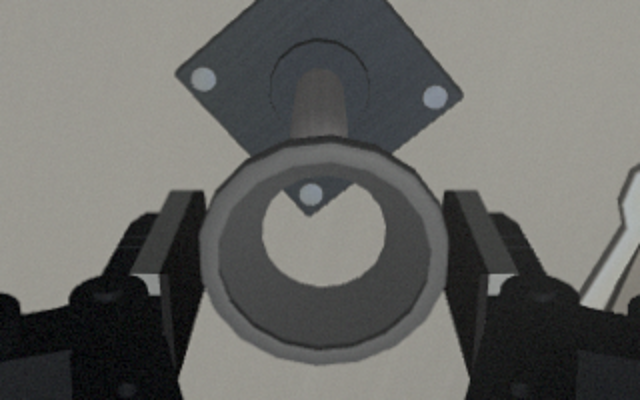

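Request:
arm_command(increments=[-0.08, 0, 2, 0, 0, 0, 0, 0, 2, 0, 0, 0, 0, 0, 0, 0, 0, 0, 0, 0, 0.5, 0, 0, 0, 0, 0, 0.5, 0, 0, 0, 0, 0, 0.5, 0, 0, 0, 0, 0, 0, 0, 0, 0])

```text
time: 9.15
position: [461.4, -255.4, 51.9]
ee_rot: [-0.0, 0.991, 0.136, -0.0]
wrist_force: [-0.6, 0.8, -0.2]
width: 0.607
grip_force: 42.1
```

```bash
python3 - <<'E'
from h import *
c,W,T=wrist('w9.png'); print(T[:3,3],status.sense()['wrist_force'])
cv2.imwrite('pics/w9c.png',cv2.resize(c['pixels'][150:350,160:480],None,fx=2,fy=2))
E
```

```text
[ 461.37045555 -255.44534475   51.90409798] [-0.69672662  0.76433531 -1.71685806]
```

View pics/w9c.png

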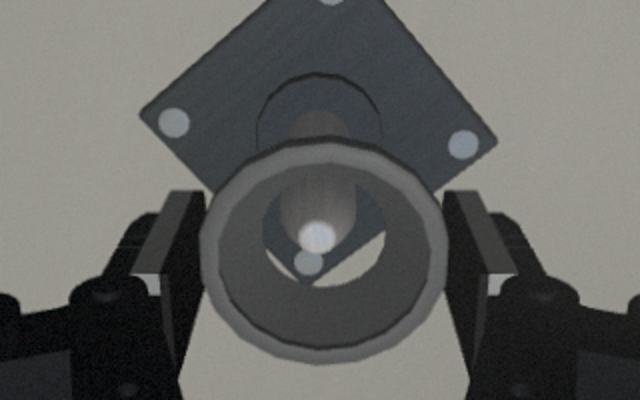

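```bash
python3 - <<'E'
from h import *
c,W,T=wrist('w9b.png'); p=world(c,318.5,268,74,W); print(p, T[:3,:3].T@(p-T[:3,3]), T[:3,3]); print(world(c,318.5,268,None,W))
E
```

```text
[ 463.20608297 -252.23692007   74.        ] [  2.56279651  -2.74075215 -21.81559843] [ 461.47013397 -255.56471213   52.18458654]
[ 463.20636195 -252.2368478    74.00053568]
```

Request:
arm_command(increments=[0.25, -0.15, 0, 0, 0, 0, 0, 0, 0.5, 0, 0, 0, 0, 0, 0.5, 0, 0, 0, 0, 0, 0.3, 0, 0, 0, 0, 0, 0, 0, 0, 0])

```text
time: 9.75
position: [463.0, -253.2, 38.5]
ee_rot: [-0.0, 0.991, 0.135, -0.001]
wrist_force: [0.3, 0.3, -1.6]
width: 0.604
grip_force: 42.1
```

Request:
arm_command(increments=[0, 0, 0.5, 0, 0, 0, 0, 0, 0.5, 0, 0, 0, 0, 0, 0, 0, 0, 0])

```text
time: 10.05
position: [462.9, -253.2, 28.4]
ee_rot: [-0.0, 0.991, 0.135, -0.001]
wrist_force: [-0.3, -0.0, -0.9]
width: 0.605
grip_force: 42.1
```

Request:
arm_command(increments=[0, 0, 0.7, 0, 0, 0, 0, 0, 0.7, 0, 0, 0, 0, 0, 0.7, 0, 0, 0, 0, 0, 0.5, 0, 0, 0, 0, 0, 0, 0, 0, 0])

```text
time: 10.55
position: [463.0, -253.2, 2.3]
ee_rot: [-0.001, 0.991, 0.135, -0.001]
wrist_force: [-0.2, -0.3, 0.2]
width: 0.606
grip_force: 42.1
```

Request:
arm_command(increments=[0, 0, 0.15, 0, 0, 0, 0, 0, 0.1, 0, 0, 0, 0, 0, 0, 0, 0, 0])

```text
time: 10.85
position: [463.6, -253.5, 0.8]
ee_rot: [0.0, 0.991, 0.135, 0.0]
wrist_force: [0.3, 0.2, -0.8]
width: 0.608
grip_force: 42.1
```

Request:
arm_command(increments=[0, 0, 0.1, 0, 0, 0, 0, 0, 0, 0, 0, 0])

```text
time: 11.05
position: [463.5, -253.5, -0.2]
ee_rot: [0.0, 0.991, 0.135, 0.0]
wrist_force: [0.2, 0.3, -0.2]
width: 0.606
grip_force: 42.1
```

Request:
arm_command(increments=[0, 0, 0.1, 0, 0, 0, 0, 0, 0, 0, 0, 0])

```text
time: 11.25
position: [463.6, -253.5, -0.6]
ee_rot: [0.0, 0.991, 0.135, 0.0]
wrist_force: [-1.0, 1.2, 5.4]
width: 0.608
grip_force: 42.5
```

Request:
arm_command(increments=[0, 0, 0, 0, 0, 0, 0, 0, 0, 0, 0, 0, 0, 0, 0, 0, 0, 0, 0, 0, -0.5, 0, 0, 0, 0, 0, -2, 0, 0, 0, 0, 0, -4, 0, 0, 0, 0, 0, -4, 0, 0, 0, 0, 0, -4, 0, 0, 0], claw=0.8)

```text
time: 12.05
position: [463.3, -253.4, 145.5]
ee_rot: [0.0, 0.991, 0.135, -0.0]
wrist_force: [1.1, -1.2, -0.7]
width: 0.8
grip_force: 0.0
```

Request:
arm_command(increments=[0, 0, 0, 0, 0, 0, 1, -4.3, 0, 0, 0, 0, 1, -4.3, 0, 0, 0, 0, 1, -4.3, 0, 0, 0, 0, 1, -4.3, 0, 0, 0, 0, 1, -4.3, 0, 0, 0, 0, 1, -4.3, 0, 0, 0, 0, 0.8, -4.3, 0, 0, 0, 0])

```text
time: 12.85
position: [447.6, 56.4, 143.3]
ee_rot: [0.0, 0.991, 0.135, -0.0]
wrist_force: [0.2, 0.4, -0.2]
width: 0.8
grip_force: 0.0
```

```bash
python3 - <<'E'
from h import *
c=snap('top','t3.png')
r=cams.spot_point('top','dish_1'); print([(np.round(i['xyz']),round(i['conf'],2)) for i in r])
c,W,T=wrist('w10.png'); print(T[:3,3],pix(c,W,[477,65,5]))
x,y=washer(c,W,477,65,4,'w10c.png'); go(x,y,10)
E
```

```text
[(array([ 464., -253.,   14.]), 0.66), (array([338., -80.,   0.]), 0.66), (array([600., 250.,   2.]), 0.61), (array([611., -63.,  -2.]), 0.51)]
[447.12216478  58.71513258 143.25289183] [326.10765117 146.05101209]
washer [475.7  64.7] R 26.5 rms 0.25
tool cm [ 2.950e+00 -1.000e-02  1.332e+01] tilt [-0.001 -0.    -1.   ] yaw 15.85
```

Request:
arm_command(increments=[1, 0.05, 2.5, 0, 0, 0, 1, 0.05, 2.5, 0, 0, 0, 1, 0, 2.5, 0, 0, 0, 0, 0, 2.5, 0, 0, 0, 0, 0, 2, 0, 0, 0, 0, 0, 0, 0, 0, 0, 0, 0, 0, 0, 0, 0], claw=0.73)

```text
time: 13.7
position: [477.4, 60.8, 23.7]
ee_rot: [0.0, 0.991, 0.135, -0.0]
wrist_force: [-0.1, 0.8, -0.7]
width: 0.731
grip_force: 0.0
```

```bash
python3 - <<'E'
from h import *
c,W,T=wrist('w11.png'); print(T[:3,3],pix(c,W,[476,65,5]))
x,y=washer(c,W,476,65,4,'w11c.png'); print(T[:3,:3].T@(np.array([x,y,0])-T[:3,3]))
E
```

```text
[477.44873271  60.77767354  23.65380493] [315.94888479 236.38184946]
washer [476.1  64.7] R 26.67 rms 0.29
[-0.18464539 -4.15008011 23.65330136]
```

Request:
arm_command(increments=[0, -0.3, 0, 0, 0, 0, 0, 0, 1, 0, 0, 0, 0, 0, 1, 0, 0, 0, 0, 0, 1, 0, 0, 0, 0, 0, 0.5, 0, 0, 0, 0, 0, 0, 0, 0, 0])

```text
time: 14.35
position: [475.8, 64.6, -12.4]
ee_rot: [0.0, 0.991, 0.136, -0.001]
wrist_force: [-0.4, 0.3, 1.0]
width: 0.728
grip_force: 0.0
```

Request:
arm_command(increments=[0, 0, 0.2, 0, 0, 0, 0, 0, 0, 0, 0, 0])

```text
time: 14.55
position: [476.7, 64.7, -13.4]
ee_rot: [0.0, 0.991, 0.136, 0.0]
wrist_force: [-0.3, -0.6, 0.2]
width: 0.732
grip_force: 0.0
```

Request:
arm_command(increments=[0, 0, 0.15, 0, 0, 0, 0, 0, 0, 0, 0, 0])

```text
time: 14.75
position: [476.6, 64.7, -14.8]
ee_rot: [0.0, 0.991, 0.135, 0.0]
wrist_force: [0.2, 0.1, 0.7]
width: 0.734
grip_force: 0.0
```

Request:
arm_command(increments=[0, 0.1, 0.1, 0, 0, 0, 0, 0, 0, 0, 0, 0])

```text
time: 14.95
position: [476.9, 63.6, -15.8]
ee_rot: [0.0, 0.991, 0.135, 0.0]
wrist_force: [0.3, -0.5, -0.2]
width: 0.734
grip_force: 0.0
```

Request:
arm_command(increments=[0, 0, 0.1, 0, 0, 0, 0, 0, 0, 0, 0, 0])

```text
time: 15.15
position: [476.8, 63.7, -16.9]
ee_rot: [0.0, 0.991, 0.135, -0.0]
wrist_force: [0.3, 0.4, -0.4]
width: 0.729
grip_force: 0.0
```

Request:
arm_command(increments=[0, 0, 0.1, 0, 0, 0, 0, 0, 0, 0, 0, 0])

```text
time: 15.35
position: [476.9, 63.7, -17.7]
ee_rot: [0.0, 0.991, 0.136, 0.0]
wrist_force: [-0.5, 0.3, 2.1]
width: 0.735
grip_force: 0.9
```

Request:
arm_command(increments=[0, 0, -0.25, 0, 0, 0, 0, 0, 0, 0, 0, 0, 0, 0, 0, 0, 0, 0, 0, 0, 0, 0, 0, 0, 0, 0, 0, 0, 0, 0], claw=0.5)

```text
time: 15.85
position: [477.0, 63.8, -15.2]
ee_rot: [0.0, 0.991, 0.135, 0.0]
wrist_force: [-0.0, -0.4, 4.6]
width: 0.593
grip_force: 43.4
```

Request:
arm_command(increments=[0, 0, -0.5, 0, 0, 0, 0, 0, -1.5, 0, 0, 0, 0, 0, -3, 0, 0, 0, 0, 0, -4, 0, 0, 0, 0, 0, -4, 0, 0, 0, 0, 0, 0, 0, 0, 0, 0, 0, 0, 0, 0, 0])

```text
time: 16.55
position: [476.7, 63.7, 115.0]
ee_rot: [0.0, 0.991, 0.135, 0.0]
wrist_force: [-0.5, -0.6, -1.0]
width: 0.597
grip_force: 42.1
```

```bash
cat >> h.py <<'E'
def bore(c,zt):
    """centre in tool xy of light/bright bore hole of held washer, ellipse-free: contour of hole mapped on plane tool z=zt"""
    g=cv2.GaussianBlur(c['pixels'].max(2),(3,3),0)[225:310,275:370]
    t,m=cv2.threshold(g,0,255,cv2.THRESH_BINARY+cv2.THRESH_OTSU)
    n,l,st,ce=cv2.connectedComponentsWithStats(m); 
    for i in range(1,n):
        x0,y0,w,h,a=st[i]
        if a>500 and x0>0 and y0>0 and x0+w<95 and y0+h<85:
            q=max(cv2.findContours((l==i).astype(np.uint8),cv2.RETR_EXTERNAL,cv2.CHAIN_APPROX_NONE)[0],key=len)
            P=np.array([world(c,a+275,b+225,zt,c['tool_from_camera'])[:2] for a,b in q[:,0]])
            A=np.c_[2*P,np.ones(len(P))]; s=np.linalg.lstsq(A,(P**2).sum(1),rcond=None)[0]
            print('bore',s[:2].round(2),'R',np.sqrt(s[2]+s[:2]@s[:2]).round(2),'px',275+x0+w/2,225+y0+h/2,t)
E
python3 - <<'E'
from h import *
c,W,T=wrist('w12.png'); print(T[:3,3],status.sense()['width'])
for z in (-28,-15): bore(c,z)
c2=dict(c); c2['pixels']=cv2.imread('pics/w7.png')
for z in (-17,-12): bore(c2,z)
go(463.6,-253.5,110)
cv2.imwrite('pics/w12c.png',cv2.resize(c['pixels'][150:350,160:480],None,fx=2,fy=2))
E
```

```text
[476.68967775  63.70685307 115.04636847] 0.6011838526194727
bore [ 1.07 -1.49] R 13.31 px 322.0 265.5 111.0
bore [-1.57 -1.49] R 13.8 px 322.0 265.5 111.0
tool cm [-9.68 30.22  0.4 ] tilt [-0.002 -0.    -1.   ] yaw 15.57
```

Request:
arm_command(increments=[-1.4, 4.3, 0, 0, 0, 0, -1.4, 4.3, 0, 0, 0, 0, -1.4, 4.3, 0, 0, 0, 0, -1.4, 4.3, 0, 0, 0, 0, -1.4, 4.3, 0, 0, 0, 0, -1.4, 4.3, 0, 0, 0, 0, -1.4, 4.4, 0, 0, 0, 0, 0, 0, 0, 0, 0, 0])

```text
time: 17.4
position: [462.5, -258.0, 112.5]
ee_rot: [0.0, 0.991, 0.133, -0.001]
wrist_force: [0.1, 0.3, -1.1]
width: 0.598
grip_force: 42.3
```

Request:
arm_command(increments=[0, 0, 2.5, 0, 0, 0, 0, 0, 2.5, 0, 0, 0, 0, 0, 0, 0, 0, 0, 0, 0, 0, 0, 0, 0])

```text
time: 17.8
position: [462.8, -252.5, 63.6]
ee_rot: [-0.001, 0.991, 0.136, -0.001]
wrist_force: [0.9, 0.3, -1.0]
width: 0.596
grip_force: 42.3
```

```bash
python3 - <<'E'
from h import *
go(462.2,-253.9,50); c,W,T=wrist('w13.png'); print(T[:3,3])
print('expected tip px',pix(c,W,[462.3,-252.7,74]))
cv2.imwrite('pics/w13c.png',cv2.resize(c['pixels'][150:350,160:480],None,fx=2,fy=2))
g=c['pixels'][225:310,275:370].max(2); print(g.max()); m=(g>150).astype(np.uint8)
n,l,st,ce=cv2.connectedComponentsWithStats(m); print([(s[4],(k+[275,225]).round(1)) for s,k in zip(st,ce) if s[4]>10])
E
```

```text
tool cm [-0.09  0.12  1.36] tilt [-0.003  0.002 -1.   ] yaw 15.6
[ 462.76162287 -252.48073706   63.63871743]
expected tip px [324.85002592 262.0086614 ]
193
[(np.int32(7736), array([322. , 266.7])), (np.int32(180), array([324.1, 260.5])), (np.int32(14), array([298.5, 269.9]))]
```

Request:
arm_command(increments=[-0.09, 0.12, 0, 0, 0, 0, 0, 0, 0.7, 0, 0, 0, 0, 0, 0.7, 0, 0, 0, 0, 0, 0.5, 0, 0, 0, 0, 0, 0, 0, 0, 0])

```text
time: 18.35
position: [462.3, -254.5, 44.8]
ee_rot: [-0.001, 0.991, 0.135, -0.001]
wrist_force: [0.5, -0.4, -1.7]
width: 0.598
grip_force: 42.3
```

Request:
arm_command(increments=[0, 0, 0.7, 0, 0, 0, 0, 0, 0.7, 0, 0, 0, 0, 0, 0.7, 0, 0, 0, 0, 0, 0, 0, 0, 0])

```text
time: 18.75
position: [462.2, -254.4, 23.5]
ee_rot: [-0.001, 0.991, 0.135, -0.001]
wrist_force: [0.2, -0.2, -0.7]
width: 0.6
grip_force: 42.3
```

Request:
arm_command(increments=[0, 0, 0.6, 0, 0, 0, 0, 0, 0.5, 0, 0, 0, 0, 0, 0.15, 0, 0, 0, 0, 0, 0, 0, 0, 0])

```text
time: 19.15
position: [462.8, -254.8, 11.9]
ee_rot: [-0.0, 0.991, 0.135, -0.0]
wrist_force: [-0.3, 0.3, -0.4]
width: 0.596
grip_force: 42.3
```

Request:
arm_command(increments=[0, 0, 0.1, 0, 0, 0, 0, 0, 0, 0, 0, 0])

```text
time: 19.35
position: [463.1, -254.9, 11.3]
ee_rot: [0.0, 0.991, 0.135, 0.0]
wrist_force: [-0.0, -0.2, -1.5]
width: 0.598
grip_force: 42.3
```

Request:
arm_command(increments=[0, 0, 0.1, 0, 0, 0, 0, 0, 0, 0, 0, 0])

```text
time: 19.55
position: [463.0, -254.9, 10.2]
ee_rot: [0.0, 0.991, 0.135, 0.0]
wrist_force: [-0.2, -0.4, 0.2]
width: 0.595
grip_force: 42.3
```

Request:
arm_command(increments=[0, 0, 0.1, 0, 0, 0, 0, 0, 0, 0, 0, 0])

```text
time: 19.75
position: [463.1, -255.0, 9.6]
ee_rot: [0.0, 0.991, 0.135, 0.0]
wrist_force: [-0.5, -0.4, 3.2]
width: 0.602
grip_force: 43.1
```

Request:
arm_command(increments=[0, 0, 0.05, 0, 0, 0, 0, 0, 0, 0, 0, 0])

```text
time: 19.95
position: [463.1, -255.0, 9.5]
ee_rot: [0.0, 0.991, 0.135, 0.0]
wrist_force: [-1.5, 1.2, 7.4]
width: 0.599
grip_force: 43.8
```

Request:
arm_command(increments=[0, 0, 0, 0, 0, 0, 0, 0, 0, 0, 0, 0, 0, 0, 0, 0, 0, 0, 0, 0, -0.5, 0, 0, 0, 0, 0, -2, 0, 0, 0, 0, 0, -4, 0, 0, 0, 0, 0, -4, 0, 0, 0, 0, 0, -3, 0, 0, 0], claw=0.75)

```text
time: 20.75
position: [463.5, -255.2, 146.4]
ee_rot: [0.001, 0.991, 0.135, 0.001]
wrist_force: [0.4, 1.0, -0.3]
width: 0.747
grip_force: 0.0
```

Request:
arm_command(increments=[0, 0, 0, 0, 0, 0, 4.2, -3.5, 0, 0, 0, 0, 4.2, -3.5, 0, 0, 0, 0, 4.2, -3.5, 0, 0, 0, 0, 4.2, -3.5, 0, 0, 0, 0, 0, 0, 0, 0, 0, 0, 0, 0, 0, 0, 0, 0])

```text
time: 21.45
position: [576.2, -89.3, 142.6]
ee_rot: [-0.0, 0.991, 0.137, -0.001]
wrist_force: [-1.1, -0.5, -0.3]
width: 0.747
grip_force: 0.0
```

```bash
python3 - <<'E'
from h import *
c=snap('top','t4.png')
for n in ('dish_1','dome_1'): print([(np.round(i['xyz']),round(i['conf'],2)) for i in cams.spot_point('top',n)])
z=[world(c,u,v) for u in range(415,445) for v in range(190,220)]; z=np.array([p for p in z if 15<p[2]<120]); print(len(z),np.percentile(z[:,2],[10,50,75,90]).round(1)); w=z[z[:,2]<45]; print((w.max(0)+w.min(0))/2,np.ptp(w,axis=0))
c,W,T=wrist('w14.png'); print(T[:3,3],pix(c,W,[616,-63,11]))
x,y=washer(c,W,616,-63,11,'w14c.png'); go(x,y,10)
E
```

```text
[(array([517., 160.,  -2.]), 0.77)]
[(array([ 463., -256.,   27.]), 0.57), (array([600., 249.,   1.]), 0.54)]
51 [29.8 32.9 35.6 37.2]
[ 457.97682448 -273.03777763   34.73390012] [38.07295185 14.34267118 13.64259574]
[575.57370274 -91.37730864 143.28947132] [303.0063094  127.30804511]
washer [616.5 -62.7] R 26.46 rms 0.27
tool cm [ 4.72 -1.69 13.35] tilt [-0.001 -0.    -1.   ] yaw 15.47
```

Request:
arm_command(increments=[1.6, -0.52, 2, 0, 0, 0, 1.6, -0.52, 2, 0, 0, 0, 1.57, -0.53, 2, 0, 0, 0, 0, 0, 3, 0, 0, 0, 0, 0, 3, 0, 0, 0, 0, 0, 0, 0, 0, 0, 0, 0, 0, 0, 0, 0], claw=0.74)

```text
time: 22.35
position: [618.1, -63.4, 24.0]
ee_rot: [0.0, 0.991, 0.135, -0.0]
wrist_force: [0.1, -0.9, -0.0]
width: 0.736
grip_force: 0.0
```

```bash
python3 - <<'E'
from h import *
c,W,T=wrist('w15.png'); print(T[:3,3],pix(c,W,[616,-63,11]))
x,y=washer(c,W,616,-63,11,'w15c.png'); print(T[:3,:3].T@(np.array([x,y,0])-T[:3,3]))
E
```

```text
[618.07272281 -63.39496193  23.99213482] [322.54756462 243.55484628]
washer [616.8 -62.7] R 26.65 rms 0.23
[-1.05395719 -1.06168329 23.99272421]
```

Request:
arm_command(increments=[-0.05, 0, 1, 0, 0, 0, 0, 0, 1, 0, 0, 0, 0, 0, 1, 0, 0, 0, 0, 0, 0.6, 0, 0, 0, 0, 0, 0, 0, 0, 0, 0, 0, 0, 0, 0, 0])

```text
time: 23.0
position: [617.9, -62.4, -12.5]
ee_rot: [0.0, 0.991, 0.136, -0.0]
wrist_force: [1.0, -0.3, -0.6]
width: 0.741
grip_force: 0.0
```

Request:
arm_command(increments=[0, 0, 0, 0, 0, 0, 0, 0, 0, 0, 0, 0, 0, 0, 0, 0, 0, 0, 0, 0, 0, 0, 0, 0, 0, 0, 0, 0, 0, 0], claw=0.5)

```text
time: 23.5
position: [618.2, -62.4, -11.5]
ee_rot: [0.0, 0.991, 0.135, 0.001]
wrist_force: [-0.0, 1.8, 5.6]
width: 0.611
grip_force: 41.3
```

Request:
arm_command(increments=[0, 0, -0.5, 0, 0, 0, 0, 0, -1.5, 0, 0, 0, 0, 0, -3, 0, 0, 0, 0, 0, -4, 0, 0, 0, 0, 0, -4, 0, 0, 0, 0, 0, 0, 0, 0, 0, 0, 0, 0, 0, 0, 0])

```text
time: 24.2
position: [618.1, -62.6, 118.4]
ee_rot: [0.0, 0.991, 0.135, 0.001]
wrist_force: [-0.5, -0.4, -1.5]
width: 0.608
grip_force: 42.1
```

```bash
python3 - <<'E'
from h import *
c,W,T=wrist('w16.png'); print(T[:3,3],status.sense()['width'])
for z in (-17,-12): bore(c,z)
c2=dict(c); c2['pixels']=cv2.imread('pics/w7.png'); g=c2['pixels']; cv2.rectangle(g,(0,295),(640,400),(0,0,0),-1)
bore(c2,-17)
go(463.1,-254.5,115)
E
```

```text
[618.08286352 -62.6206814  118.42501234] 0.6076874002960246
bore [ 1.55 -1.53] R 13.22 px 322.0 264.5 104.0
bore [-1.09 -1.53] R 13.7 px 322.0 264.5 104.0
bore [ 1.08 -1.51] R 13.57 px 322.0 265.5 91.0
tool cm [-19.99  14.36   0.22] tilt [-0.001 -0.    -1.   ] yaw 15.57
```

Request:
arm_command(increments=[-3.32, 2.38, 0, 0, 0, 0, -3.32, 2.38, 0, 0, 0, 0, -3.32, 2.38, 0, 0, 0, 0, -3.32, 2.38, 0, 0, 0, 0, -3.32, 2.38, 0, 0, 0, 0, -3.32, 2.38, 0, 0, 0, 0, 0, 0, 0, 0, 0, 0, 0, 0, 0, 0, 0, 0])

```text
time: 25.05
position: [463.1, -253.5, 116.2]
ee_rot: [-0.001, 0.991, 0.134, -0.001]
wrist_force: [1.2, -0.4, -0.7]
width: 0.606
grip_force: 42.1
```

Request:
arm_command(increments=[0, 0, 2.5, 0, 0, 0, 0, 0, 2.5, 0, 0, 0, 0, 0, 0, 0, 0, 0, 0, 0, 0, 0, 0, 0])

```text
time: 25.45
position: [464.7, -252.5, 67.2]
ee_rot: [-0.001, 0.991, 0.136, -0.001]
wrist_force: [-0.3, -0.7, -1.7]
width: 0.604
grip_force: 42.3
```

```bash
python3 - <<'E'
from h import *
go(463.6,-253.6,50); c,W,T=wrist('w17.png'); print(T[:3,3])
print('expected tip px',pix(c,W,[462.7,-252.6,74]))
g=c['pixels'][225:310,275:370].max(2); print(g.max())
for t in (150,165):
  n,l,st,ce=cv2.connectedComponentsWithStats((g>t).astype(np.uint8)); print([(s[4],(k+[275,225]).round(1)) for s,k in zip(st,ce) if s[4]>10])
E
```

```text
tool cm [-0.13  0.07  1.72] tilt [-0.001  0.001 -1.   ] yaw 15.66
[ 464.70437045 -252.5378676    67.2167044 ]
expected tip px [323.59557705 261.19875873]
193
[(np.int32(7728), array([322. , 266.9])), (np.int32(173), array([322.8, 260.5])), (np.int32(44), array([300.9, 274.1])), (np.int32(12), array([322.8, 283.8])), (np.int32(18), array([325.9, 290. ]))]
[(np.int32(7933), array([322. , 267.1])), (np.int32(142), array([322.7, 260.7]))]
```

Tip is as expected. I apply the small correction and lower.

Request:
arm_command(increments=[-0.12, 0.06, 0, 0, 0, 0, 0, 0, 0.7, 0, 0, 0, 0, 0, 0.7, 0, 0, 0, 0, 0, 0.6, 0, 0, 0, 0, 0, 0, 0, 0, 0])

```text
time: 26.0
position: [462.5, -254.1, 46.6]
ee_rot: [-0.001, 0.991, 0.135, -0.001]
wrist_force: [-0.0, -0.3, -1.0]
width: 0.605
grip_force: 42.3
```

Request:
arm_command(increments=[0, 0, 0.7, 0, 0, 0, 0, 0, 0.7, 0, 0, 0, 0, 0, 0.4, 0, 0, 0, 0, 0, 0, 0, 0, 0])

```text
time: 26.4
position: [462.8, -254.2, 28.9]
ee_rot: [-0.0, 0.991, 0.135, -0.001]
wrist_force: [0.3, 0.1, -0.9]
width: 0.607
grip_force: 42.3
```

Request:
arm_command(increments=[0, 0, 0.1, 0, 0, 0, 0, 0, 0, 0, 0, 0])

```text
time: 26.6
position: [463.4, -254.5, 28.8]
ee_rot: [0.0, 0.991, 0.135, 0.0]
wrist_force: [0.4, -0.0, -1.3]
width: 0.603
grip_force: 42.3
```

Request:
arm_command(increments=[0, 0, 0.15, 0, 0, 0, 0, 0, 0, 0, 0, 0])

```text
time: 26.8
position: [463.3, -254.4, 27.2]
ee_rot: [0.0, 0.991, 0.135, 0.0]
wrist_force: [0.1, -0.1, -1.1]
width: 0.604
grip_force: 42.3
```

Request:
arm_command(increments=[0, 0, 0.1, 0, 0, 0, 0, 0, 0, 0, 0, 0])

```text
time: 27.0
position: [463.5, -254.6, 26.4]
ee_rot: [0.0, 0.991, 0.135, 0.0]
wrist_force: [-0.2, 0.2, -0.4]
width: 0.607
grip_force: 42.4
```

Request:
arm_command(increments=[0, 0, 0.05, 0, 0, 0, 0, 0, 0, 0, 0, 0])

```text
time: 27.2
position: [463.5, -254.6, 26.1]
ee_rot: [0.0, 0.991, 0.135, 0.0]
wrist_force: [-0.0, -1.3, 3.3]
width: 0.608
grip_force: 42.6
```

Request:
arm_command(increments=[0, 0, 0, 0, 0, 0, 0, 0, 0, 0, 0, 0, 0, 0, 0, 0, 0, 0, 0, 0, -0.5, 0, 0, 0, 0, 0, -2, 0, 0, 0, 0, 0, -4, 0, 0, 0, 0, 0, -4, 0, 0, 0, 0, 0, -2, 0, 0, 0], claw=0.75)

```text
time: 28.0
position: [464.7, -255.2, 154.5]
ee_rot: [0.002, 0.991, 0.135, 0.002]
wrist_force: [0.4, -0.9, 0.8]
width: 0.749
grip_force: 0.0
```

Request:
arm_command(increments=[2.15, -4.05, 0, 0, 0, 0, 2.15, -4.05, 0, 0, 0, 0, 2.15, -4.05, 0, 0, 0, 0, 2.15, -4.05, 0, 0, 0, 0, 2.15, -4.05, 0, 0, 0, 0, 2.15, -4.05, 0, 0, 0, 0, 2.15, -4.05, 0, 0, 0, 0, 2.15, -4.05, 0, 0, 0, 0])

```text
time: 28.8
position: [542.1, 105.7, 151.1]
ee_rot: [0.0, 0.991, 0.136, 0.0]
wrist_force: [1.4, 0.1, 0.3]
width: 0.752
grip_force: 0.0
```

Request:
arm_command(increments=[2.15, -4.05, 0, 0, 0, 0, 2.15, -4.05, 0, 0, 0, 0, 2.15, -4.05, 0, 0, 0, 0, 0, 0, 0, 0, 0, 0, 0, 0, 0, 0, 0, 0])

```text
time: 29.3
position: [571.2, 238.9, 150.4]
ee_rot: [0.0, 0.991, 0.137, -0.0]
wrist_force: [-0.0, -0.6, 0.3]
width: 0.753
grip_force: 0.0
```

```bash
python3 - <<'E'
from h import *
c=snap('top','t5.png')
for n in ('dish_1','dome_1'): print([(np.round(i['xyz']),round(i['conf'],2)) for i in cams.spot_point('top',n)])
c,W,T=wrist('w18.png'); print(T[:3,3],pix(c,W,[600,247,4]))
x,y=washer(c,W,600,247,4,'w18c.png'); go(x,y,10)
E
```

```text
[(array([518., 161.,   1.]), 0.8), (array([ 462., -257.,   36.]), 0.76), (array([340., -81.,  -2.]), 0.54), (array([ 465., -256.,   13.]), 0.39)]
[(array([600., 245.,   4.]), 0.58), (array([ 460., -255.,   37.]), 0.51), (array([ 464., -256.,   26.]), 0.49)]
[571.21153143 236.84581802 150.78463026] [320.75124506 144.6000054 ]
washer [601.3 249.4] R 26.47 rms 0.26
tool cm [ 3.23 -0.42 14.09] tilt [-0. -0. -1.] yaw 15.48
```

Request:
arm_command(increments=[1.1, -0.1, 2.4, 0, 0, 0, 1.1, -0.1, 2.4, 0, 0, 0, 1.08, -0.1, 2.4, 0, 0, 0, 0, 0, 2.5, 0, 0, 0, 0, 0, 3, 0, 0, 0, 0, 0, 0, 0, 0, 0, 0, 0, 0, 0, 0, 0], claw=0.73)

```text
time: 30.2
position: [602.4, 249.0, 24.1]
ee_rot: [0.0, 0.991, 0.135, -0.0]
wrist_force: [0.6, 0.5, -0.4]
width: 0.733
grip_force: 0.0
```

```bash
python3 - <<'E'
from h import *
c,W,T=wrist('w19.png'); print(T[:3,3],pix(c,W,[601,249,4]))
x,y=washer(c,W,601,249,4,'w19c.png'); print(T[:3,:3].T@(np.array([x,y,0])-T[:3,3]))
E
```

```text
[602.43865447 248.96463924  24.06129996] [323.45904737 237.25668416]
washer [601.6 249.5] R 26.69 rms 0.27
[-0.68579005 -0.71124863 24.06150115]
```

Request:
arm_command(increments=[0, 0.05, 1, 0, 0, 0, 0, 0, 1, 0, 0, 0, 0, 0, 1, 0, 0, 0, 0, 0, 0.8, 0, 0, 0, 0, 0, 0, 0, 0, 0, 0, 0, 0, 0, 0, 0])

```text
time: 30.85
position: [602.3, 249.5, -14.7]
ee_rot: [0.0, 0.991, 0.136, -0.0]
wrist_force: [0.2, -0.1, 0.4]
width: 0.728
grip_force: 0.0
```

Request:
arm_command(increments=[0, 0, 0.1, 0, 0, 0, 0, 0, 0, 0, 0, 0])

```text
time: 31.05
position: [602.7, 249.5, -15.0]
ee_rot: [-0.0, 0.991, 0.135, 0.0]
wrist_force: [-0.3, 0.3, 0.1]
width: 0.733
grip_force: 0.0
```

Request:
arm_command(increments=[0, 0, 0, 0, 0, 0, 0, 0, 0, 0, 0, 0, 0, 0, 0, 0, 0, 0, 0, 0, 0, 0, 0, 0, 0, 0, 0, 0, 0, 0], claw=0.5)

```text
time: 31.55
position: [602.8, 249.5, -14.4]
ee_rot: [-0.0, 0.991, 0.136, 0.001]
wrist_force: [-1.7, 0.2, 5.5]
width: 0.596
grip_force: 41.6
```

Request:
arm_command(increments=[0, 0, -0.5, 0, 0, 0, 0, 0, -1.5, 0, 0, 0, 0, 0, -3, 0, 0, 0, 0, 0, -4, 0, 0, 0, 0, 0, -4, 0, 0, 0, 0, 0, 0, 0, 0, 0, 0, 0, 0, 0, 0, 0])

```text
time: 32.25
position: [602.9, 249.6, 116.4]
ee_rot: [-0.0, 0.991, 0.135, 0.001]
wrist_force: [-0.1, 0.4, -1.6]
width: 0.595
grip_force: 42.0
```

```bash
python3 - <<'E'
from h import *
c,W,T=wrist('w20.png'); print(T[:3,3],status.sense()['width'])
for z in (-28,-15): bore(c,z)
go(463.1,-254.3,115)
E
```

```text
[602.87525749 249.60122212 116.42592476] 0.5972358765394217
tool cm [-2.689e+01  4.478e+01 -1.000e-02] tilt [-0.001 -0.    -1.   ] yaw 15.57
```

```bash
python3 - <<'E'
from h import *
a=cv2.imread('pics/w20.png'); b=cv2.imread('pics/w12.png')
cv2.imwrite('pics/cmp.png',np.hstack([a[170:340,200:440],b[170:340,200:440]]).repeat(1,0))
for im in (a,b):
    g=cv2.GaussianBlur(im.max(2),(3,3),0)[225:310,275:370]
    for t in (105,112,120):
        n,l,st,ce=cv2.connectedComponentsWithStats((g>t).astype(np.uint8)); print(t,[(s+[275,225,0,0,0]).tolist() for s in st[1:] if s[4]>300])
E
```

```text
105 [[287, 251, 70, 59, 3298]]
112 [[287, 251, 70, 59, 3255]]
120 [[287, 252, 70, 58, 3193]]
105 [[287, 251, 70, 59, 3338]]
112 [[287, 251, 70, 59, 3278]]
120 [[288, 252, 69, 58, 3219]]
```

View pics/cmp.png

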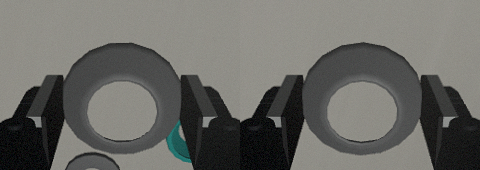

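```bash
sed -i 's/\[225:310,275:370\]/[225:322,275:370]/; s/y0+h<85/y0+h<97/' h.py; python3 - <<'E'
from h import *
c=cams.capture('wrist'); 
for f in ('w20','w12'):
    c['pixels']=cv2.imread(f'pics/{f}.png'); bore(c,-28); bore(c,-26)
E
```

```text
bore [-0.33 -1.47] R 13.86 px 322.0 280.5 110.0
bore [-1.5  -1.47] R 14.08 px 322.0 280.5 110.0
bore [-0.63 -1.51] R 13.95 px 322.0 281.0 111.0
bore [-1.81 -1.51] R 14.17 px 322.0 281.0 111.0
```

Request:
arm_command(increments=[-2.44, 4.07, 0, 0, 0, 0, -2.44, 4.07, 0, 0, 0, 0, -2.44, 4.07, 0, 0, 0, 0, -2.44, 4.07, 0, 0, 0, 0, -2.44, 4.07, 0, 0, 0, 0, -2.44, 4.07, 0, 0, 0, 0, -2.44, 4.07, 0, 0, 0, 0, -2.44, 4.07, 0, 0, 0, 0])

```text
time: 33.15
position: [500.0, -118.0, 113.2]
ee_rot: [-0.001, 0.991, 0.136, -0.002]
wrist_force: [0.7, 0.1, -1.4]
width: 0.594
grip_force: 42.0
```

Request:
arm_command(increments=[-2.44, 4.07, 0, 0, 0, 0, -2.44, 4.07, 0, 0, 0, 0, -2.44, 4.07, 0, 0, 0, 0, 0, 0, 0, 0, 0, 0, 0, 0, 0, 0, 0, 0, 0, 0, 0, 0, 0, 0])

```text
time: 33.75
position: [463.7, -252.7, 113.7]
ee_rot: [-0.001, 0.991, 0.136, -0.001]
wrist_force: [-0.0, 1.4, -0.9]
width: 0.599
grip_force: 42.1
```

Request:
arm_command(increments=[0, 0, 2.5, 0, 0, 0, 0, 0, 2.5, 0, 0, 0, 0, 0, 0, 0, 0, 0, 0, 0, 0, 0, 0, 0])

```text
time: 34.15
position: [464.4, -252.7, 64.7]
ee_rot: [-0.0, 0.991, 0.136, -0.0]
wrist_force: [-0.5, -0.1, -0.4]
width: 0.596
grip_force: 42.3
```

```bash
python3 - <<'E'
from h import *
go(463.5,-253.9,50); c,W,T=wrist('w21.png'); print(T[:3,3])
print('expected tip px',pix(c,W,[462.7,-252.6,74]))
g=c['pixels'][225:322,275:370].max(2)
for t in (150,165):
  n,l,st,ce=cv2.connectedComponentsWithStats((g>t).astype(np.uint8)); print([(s[4],(k+[275,225]).round(1)) for s,k in zip(st,ce) if s[4]>10])
E
```

```text
tool cm [-0.12  0.1   1.47] tilt [-0.001  0.001 -1.   ] yaw 15.69
[ 464.40456082 -252.65346597   64.6703745 ]
expected tip px [323.56055518 263.12682161]
[(np.int32(8872), array([322. , 272.7])), (np.int32(174), array([322.7, 262.4])), (np.int32(25), array([314.6, 308.1]))]
[(np.int32(9072), array([322. , 273.2])), (np.int32(143), array([322.9, 262.6]))]
```

Request:
arm_command(increments=[-0.1, 0.08, 0, 0, 0, 0, 0, 0, 0.6, 0, 0, 0, 0, 0, 0.6, 0, 0, 0, 0, 0, 0.4, 0, 0, 0, 0, 0, 0, 0, 0, 0])

```text
time: 34.7
position: [462.8, -254.7, 47.9]
ee_rot: [-0.0, 0.991, 0.135, -0.001]
wrist_force: [-1.0, 0.2, -1.2]
width: 0.598
grip_force: 42.3
```

Request:
arm_command(increments=[0, 0, 0.4, 0, 0, 0, 0, 0, 0.4, 0, 0, 0, 0, 0, 0, 0, 0, 0, 0, 0, 0, 0, 0, 0])

```text
time: 35.1
position: [463.3, -254.9, 40.6]
ee_rot: [-0.0, 0.991, 0.135, -0.0]
wrist_force: [0.1, -0.1, -1.0]
width: 0.599
grip_force: 42.3
```

Request:
arm_command(increments=[0, 0, 0.15, 0, 0, 0, 0, 0, 0, 0, 0, 0])

```text
time: 35.3
position: [463.4, -254.9, 39.2]
ee_rot: [0.0, 0.991, 0.135, 0.0]
wrist_force: [-0.4, -0.4, -1.9]
width: 0.596
grip_force: 42.3
```

Request:
arm_command(increments=[0, 0, 0.1, 0, 0, 0, 0, 0, 0, 0, 0, 0])

```text
time: 35.5
position: [463.3, -254.9, 38.2]
ee_rot: [0.0, 0.991, 0.135, -0.0]
wrist_force: [-0.3, -0.2, -0.5]
width: 0.598
grip_force: 42.3
```

Request:
arm_command(increments=[0, 0, 0.1, 0, 0, 0, 0, 0, 0, 0, 0, 0])

```text
time: 35.7
position: [463.3, -254.9, 37.1]
ee_rot: [-0.0, 0.991, 0.135, -0.0]
wrist_force: [-0.1, -0.6, -0.4]
width: 0.595
grip_force: 42.3
```

Request:
arm_command(increments=[0, 0, 0.1, 0, 0, 0, 0, 0, 0, 0, 0, 0])

```text
time: 35.9
position: [463.4, -255.0, 36.2]
ee_rot: [0.0, 0.991, 0.135, 0.0]
wrist_force: [0.3, 0.4, -0.2]
width: 0.597
grip_force: 42.3
```

Request:
arm_command(increments=[0, 0, 0.06, 0, 0, 0, 0, 0, 0, 0, 0, 0])

```text
time: 36.1
position: [463.5, -255.0, 36.0]
ee_rot: [0.0, 0.991, 0.135, 0.0]
wrist_force: [-0.9, 0.6, 3.5]
width: 0.598
grip_force: 42.7
```

Request:
arm_command(increments=[0, 0, 0.06, 0, 0, 0, 0, 0, 0, 0, 0, 0])

```text
time: 36.3
position: [463.6, -255.1, 35.8]
ee_rot: [0.0, 0.991, 0.135, 0.0]
wrist_force: [-1.6, 1.5, 6.1]
width: 0.593
grip_force: 43.0
```

Seated at the expected height. I release, lift, and back off along -x for a look with the wrist camera.

Request:
arm_command(increments=[0, 0, 0, 0, 0, 0, 0, 0, 0, 0, 0, 0, 0, 0, 0, 0, 0, 0, 0, 0, -0.5, 0, 0, 0, 0, 0, -2, 0, 0, 0, 0, 0, -4, 0, 0, 0, 0, 0, -4, 0, 0, 0, 0, 0, -2, 0, 0, 0], claw=0.75)

```text
time: 37.1
position: [464.7, -255.7, 163.8]
ee_rot: [0.002, 0.991, 0.135, 0.002]
wrist_force: [0.6, 0.0, -0.2]
width: 0.751
grip_force: 0.0
```

Request:
arm_command(increments=[-3, 0, 0, 0, 0, 0, -3, 0, 0, 0, 0, 0, 0, 0, 0, 0, 0, 0, 0, 0, 0, 0, 0, 0])

```text
time: 37.5
position: [405.6, -271.3, 160.4]
ee_rot: [0.0, 0.991, 0.135, 0.001]
wrist_force: [1.1, -0.4, -0.1]
width: 0.752
grip_force: 0.0
```

```bash
python3 - <<'E'
from h import *
c,W,T=wrist('w22.png'); u,v=pix(c,W,[462.7,-252.6,50]); print(T[:3,3],u,v)
for n in ('dish_1','dome_1'): print([(np.round(i['xyz']),round(i['conf'],2)) for i in cams.spot_point('wrist',n)])
P=np.array([world(c,a,b,None,W) for a in range(int(u)-60,int(u)+60,2) for b in range(int(v)-60,int(v)+60,2)])
r=np.hypot(P[:,0]-462.7,P[:,1]+252.6)
for lo,hi in ((13,16),(25,27)):
    q=P[(r>lo)&(r<hi)&(P[:,2]>45)&(P[:,2]<70)]; print(lo,len(q),np.percentile(q[:,2],[5,50,95]).round(1)); A=np.c_[q[:,:2]-q[:,:2].mean(0),np.ones(len(q))]; print(np.linalg.lstsq(A,q[:,2],rcond=None)[0].round(3))
q=P[(P[:,2]>61)&(P[:,2]<66)]; print('crown centre',(q.max(0)+q.min(0))[:2]/2,np.ptp(q,axis=0)); 
cv2.imwrite('pics/w22c.png',cv2.resize(c['pixels'][60:260,160:480],None,fx=2,fy=2))
E
```

```text
[ 405.55482051 -271.25631034  160.4468326 ] 319.79392053331196 112.10201142377467
[(array([336., -80.,   0.]), 0.79), (array([ 464., -253.,   11.]), 0.46)]
[]
13 76 [62.  63.1 64.3]
[-4.0000e-03  8.0000e-03  6.3138e+01]
25 87 [54.3 56.3 57.9]
[-3.6000e-02 -5.9000e-02  5.6238e+01]
crown centre [ 461.1066368  -253.37510382] [38.87798308 40.5961416   4.58002536]
```

View pics/w22c.png

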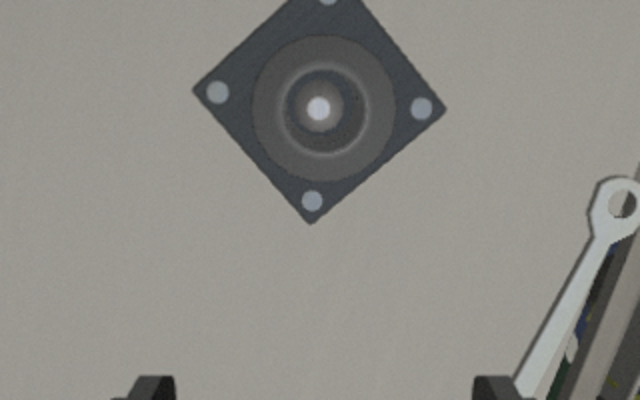

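The picture shows the stack on the arbor at crop (322,109). The crown is level at about 63–64 mm, and the post tip at (318,108) stands within the bore.

```bash
python3 -c "
from station import bot
print(bot.hand_in())"
```

```text
the job is handed in; nothing more can be done
None
```

I stacked all four washers on the arbor, dish, dome, dish, dome from the bottom, and handed the job in at about 38 s on the robot clock; the hand-in gave no verdict. Each one seated at its expected height, and the top crown measured level at about 63 mm (64 mm expected).

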